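# Take down the cheese tower onto its tasting plates

### The job

Take the tower of four sample cheeses apart from the top down, one cheese at a time, leaving the rest of the tower standing where it is, and set each in the middle of its own plate: the white button on the white plate, the black-waxed wheel on the black slate, the red-waxed wheel on the red plate, and last the pale yellow drum on the wooden round. Set them down upright without dropping them, and do not disturb the jam jar, the cup of picks or the cheeses already placed.

Things in the scene. Friction and masses are not known exactly. Their poses are not given: they have to be found in the camera images.
- drum: Small drum of cheese with a pale yellow natural rind, 67 mm across at its widest (68 mm at most) and 46 mm high, about 160 g: the lowest of the stack, standing on the counter. Loose, upright cylinder; origin at the centre of its underside, z up along its axis; its turn about z does not matter. Its sides bulge slightly; grasp it round the side at about half height.
- red_wheel: Little cheese in smooth red wax, 54 mm across and 30 mm high, about 80 g: second from below, on top of the drum. Loose, upright cylinder; origin at the centre of its underside, z up along its axis; its turn about z does not matter. 
- black_wheel: Little cheese in smooth black wax, 42 mm across and 26 mm high, about 50 g: third from below, on top of the red wheel. Loose, upright cylinder; origin at the centre of its underside, z up along its axis; its turn about z does not matter. 
- white_button: Little white goat cheese, 30 mm across and 24 mm high, about 30 g: the top of the stack, on the black wheel. Loose, upright cylinder; origin at the centre of its underside, z up along its axis; its turn about z does not matter. 
- wood_round: Round flat plate, orange-brown wood with a darker line round the edge, 92 mm across and 8 mm high (flat top without a rim, 8 mm above the origin), fixed to the counter; origin at the centre of its underside, z up. Its place is drawn anew at each start. The place of the drum.
- red_plate: Round flat plate, red glazed with a pale line round the edge, 92 mm across and 8 mm high (flat top without a rim, 8 mm above the origin), fixed to the counter; origin at the centre of its underside, z up. Its place is drawn anew at each start. The place of the red wheel.
- slate_round: Round flat plate, black slate with a dark grey line round the edge, 92 mm across and 8 mm high (flat top without a rim, 8 mm above the origin), fixed to the counter; origin at the centre of its underside, z up. Its place is drawn anew at each start. The place of the black wheel.
- white_plate: Round flat plate, white glazed with a blue-grey line round the edge, 92 mm across and 8 mm high (flat top without a rim, 8 mm above the origin), fixed to the counter; origin at the centre of its underside, z up. Its place is drawn anew at each start. The place of the white button.
- jam_jar: Glass jar of red jam with a white lid, 72 mm across and 102 mm high, loose, standing among the plates and the tower within easy reach (a like jar far back beside the drawer chest is only scenery); leave it alone. Origin at the centre of its underside, z up.
- pick_cup: Grey cup with wooden picks in it, 67 mm across and 106 mm high, loose, standing between the marble wire slicer and the ticket box; leave it alone. The fixed slicer lies straight ahead of the robot, between the left and right plates, and its wire arch and the curling board behind it stand higher than the cup: carry things across with their undersides above 0.18 m. Origin at the centre of its underside, z up.
Things that resemble listed ones, but are neither listed nor needed, are in the scene too. What is shaped like the drum but green, purple or turquoise is not meant.

How it is judged:
By the outcome, as a careful person would: the job done as asked, in the order asked, and still so for the second after the job is handed in, with the robot touching nothing.
It also fails if it takes over 120 s, if anything falls off the work surface, if the arm or the gripper's body presses on something with over 40 N, if the wrist force passes 120 N, or if a joint passes its speed limit or range.

### The arm

A 6-joint arm with a two-finger parallel gripper is mounted at the origin on a cart in front of the work surface, level with it; the furniture and walls round the work are solid. World frame = base frame: x ahead of the robot, y to its left, z up, the work surface at z = 0. Lengths are in mm, angles in rad, forces in N, time in s.
With the tool pointing down it reaches from about 350 to 925 mm from the base axis. Payload 6.4 kg.
Tool frame: the origin (TCP) lies on the centre line of the jaws, within the pads' length; the fingertips stand 22 mm ahead of it and the grasp point (between the pads) lies 3 mm ahead of it; z points along the fingers, y is the line along which they close (so a half turn about z gives the same grasp; the last joint's range is limited). The gripper opens to 85 mm and grips with 20 to 120 N. Pads are 22 mm wide; open, the fingers measure 114 mm over their backs; the gripper's body (76 mm by 85 mm) begins 54 mm behind the grasp point. The pads swing forward as they close: fully open they stand 13 mm farther back than shut.
Start: joints at [-1.342, 0.245, 1.558, -0, 1.339, -0.174], TCP at [254.803, -597.988, 253.29] pointing down, gripper open.
Joint ranges: [-3.13, 3.13], [-1.02, 2.26], [0.13, 2.54], [-0.95, 4.09], [0.21, 2.88], [-2.74, 2.74]. Speed limits (rad/s): [2.57, 2.57, 3.14, 3.14, 3.14, 3.14].

### API

Orientations are given as a unit quaternion [w, x, y, z].
In Python, from bench import bot, read_camera, job gives the robot as it stands.
- The arm moves only by the tool play_rows, never from a script. Its argument "steps" is a list of rows, each a list of 5 numbers: the shift along the tool's x, y, z in mm, then the turn about the tool's z in degrees, then the gripper command: -1 is fully open, 1 is shut, values between are in proportion. A call has 1 to 12 rows; each row shifts and turns the commanded pose from where the row before left it, along the tool's axes as they then stand; what a row does not reach is not made up. A row lasts 1/10 s, in which the tool goes at most 50 mm and 8.59 degrees, less where a joint would pass 70% of its speed; a pose out of reach is approached as far as the arm can. A call with a gripper value outside its range is refused whole. The fingers move at their own pace and stop on an object; "grip_force" is the grip in N (left out, the last holds). Time passes only in rows, so rows that do not move let the fingers close. It gives the time, the measured TCP pose, the force, the opening and the grip force at its end, in the units of the state.
- bot.state(): the state, without advancing time (a new reading comes with each control period).
- read_camera(name): name is "side" or "top" or "wrist"; returns a dict with "pixels" (400x640x3 uint8, blue, green, red), "z_map" (400x640 float32, mm along the optical axis (not along the pixel's ray), 0 where there is no reading), "K" (3x3 intrinsics, pixels), "R" (3x3) and "t" (3): a world point X has camera coordinates R X + t. Camera axes: x right, y down, z forward; pixel columns grow to the right and rows downward; lengths in mm; the calibration is good to about 2 mm. A picture is of the moment at which its call begins.
- job.finish_job(): hands the job in; it is judged then, once.
The state is a dict: "clock": time; "qpos": joint angles; "joint_vel": joint speeds; "joint_torque": joint torques, N m; "tool_pos": TCP position; "eef_rot": TCP orientation; "contact_force": force on the tool from outside, world axes, zero at the start; "torque": the same for the moment, N m; "grip_width": finger opening in mm; "finger_force": force on a finger pad.
Only numpy, scipy, OpenCV 4.12 (cv2) and the standard library are available. Lean on these libraries where they do the work, as an engineer would, in place of code of your own. Each camera call takes 0.05 s, during which the arm holds its last target. There are 200 camera calls.

## Working session

There is one attempt and no reset: what is moved stays moved. The work goes in short steps, Python scripts to look and compute and a tool call to move; the robot and the scene stay as the last step left them, time stands still between calls to the robot, and variables do not carry over. Pictures are saved under pics/ and viewed, at most 14 in all, crops included, and the job is handed in when it is done.

Besides the shell and the picture viewer there is one more tool, called after "Emit:" by a JSON object that holds its "fn" and its "kwargs", one argument or row to a line. play_rows: Moves the arm, as the interface text tells. Its arguments: {"type":"object","properties":{"steps":{"type":"array","items":{"type":"array","items":{"type":"number"}}},"grip_force":{"type":"number"}},"required":["steps"]}

```bash
mkdir -p pics; ls; cat > h.py <<'E'
import numpy as np, cv2
from bench import bot, read_camera, job
def cam(n, save=None):
    c=read_camera(n)
    if save: cv2.imwrite('pics/'+save,c['pixels'])
    return c
def ray(c,u,v,z):
    R=np.array(c['R']);t=np.array(c['t']);d=R.T@np.linalg.inv(c['K'])@np.array([u,v,1.]);o=-R.T@t
    return o+d*(z-o[2])/d[2]
def pts(c):
    v,u=np.mgrid[0:400,0:640];Z=c['z_map'].astype(float);K=np.array(c['K'])
    P=np.stack([(u-K[0,2])/K[0,0]*Z,(v-K[1,2])/K[1,1]*Z,Z],-1)
    return (P-np.array(c['t']))@np.array(c['R'])
E
python3 - <<'E'
from h import *
for n in ['top','side','wrist']:
    c=cam(n,n+'0.png'); R=np.array(c['R']); print(n,-R.T@np.array(c['t']),R.round(2).tolist(),np.array(c['K']).round(0).tolist())
print(bot.state())
E
```

```text
pics
top [ 278.31854781  -34.7288732  1213.7092604 ] [[-0.01, -1.0, 0.02], [-0.99, 0.0, -0.12], [0.12, -0.02, -0.99]] [[403.0, 0.0, 329.0], [0.0, 403.0, 201.0], [0.0, 0.0, 1.0]]
side [  254.57333174 -1001.04663626   660.22645585] [[0.99, -0.17, -0.01], [-0.1, -0.49, -0.87], [0.14, 0.86, -0.5]] [[393.0, 0.0, 320.0], [0.0, 393.0, 202.0], [0.0, 0.0, 1.0]]
wrist [ 322.46088996 -569.22002088  374.10355018] [[0.39, -0.92, -0.0], [-0.88, -0.37, 0.29], [-0.27, -0.11, -0.96]] [[302.0, 0.0, 322.0], [0.0, 302.0, 197.0], [0.0, 0.0, 1.0]]
{'clock': 0.15, 'qpos': array([-1.34208004e+00,  2.45639587e-01,  1.55874710e+00, -1.56337429e-07,
        1.33868564e+00, -1.74145939e-01]), 'joint_vel': array([-9.34891584e-04, -1.34010753e-03, -2.99550587e-03,  4.08589599e-04,
        9.21362954e-04,  4.74909416e-05]), 'joint_torque': array([ 4.66079709e-04, -4.29987001e+01, -3.26551509e+01, -1.43670445e-04,
        3.61637714e-03,  2.93637720e-05]), 'tool_pos': array([ 254.72127137, -597.58063881,  252.43538763]), 'eef_rot': array([-7.39555806e-04,  9.79780985e-01,  2.00071674e-01, -2.02600042e-05]), 'contact_force': array([ 0.2542115 , -0.09247865,  0.08943705]), 'torque': array([ 0.03510191,  0.01119754, -0.02540424]), 'finger_force': 0.0, 'grip_width': 85.1565590292408}
```

View pics/top0.png

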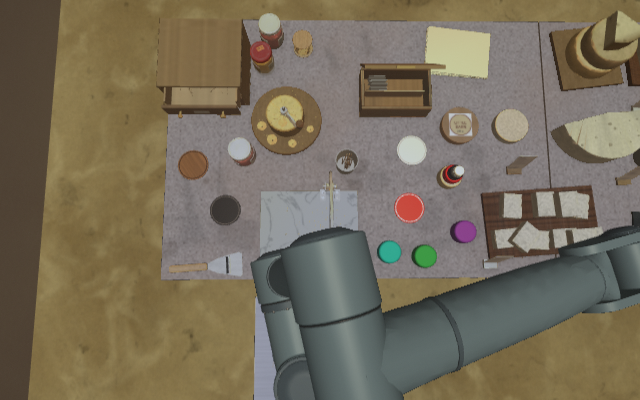

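View pics/side0.png

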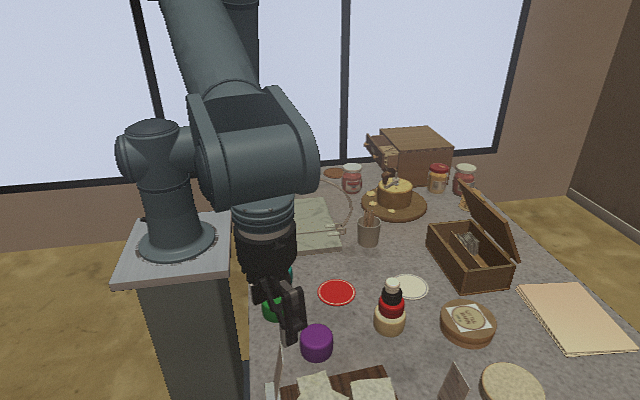

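The top view shows the tower at (452,175), the plates white (411,150), red (409,207), slate (225,209) and wood (193,165), the jam jar at (240,151) and the cup at (347,161). The side view shows the tower at (391,300). The purple, green and turquoise drums are decoys.

Wood candidates are the round at top (193,165), the boxed cheese (460,125), the pale round (511,126) and the cheese board (286,120). Only (193,165) is a plain 92 mm orange-brown disc. I'll confirm it with a crop and measure.

```bash
python3 - <<'E'
from h import *
c=cam('top'); im=c['pixels']
for n,(u,v) in dict(white_plate=(411,150),red_plate=(409,207),slate=(225,209),wood=(193,165)).items():
    m=np.zeros((402,642),np.uint8)
    cv2.floodFill(cv2.GaussianBlur(im,(3,3),0),m,(u,v),0,(28,)*3,(28,)*3,4|(255<<8)|cv2.FLOODFILL_MASK_ONLY|cv2.FLOODFILL_FIXED_RANGE)
    k=max(cv2.findContours(m[1:-1,1:-1],0,2)[0],key=cv2.contourArea); (e,ax,_)=cv2.fitEllipse(k)
    print(n,np.round(e,1),np.round(ax,1),ray(c,*e,8).round(1))
P=pts(c)
s=cam('side'); Q=pts(s)
# tower by z bands, side and top
for nm,A in (('top',P),('side',Q)):
    box=(abs(A[...,0]-ray(c,452,178,60)[0])<70)&(abs(A[...,1]-ray(c,452,178,60)[1])<60)
    for lo,hi in ((12,40),(52,72),(80,98),(106,122),(123,135)):
        q=A[box&(A[...,2]>lo)&(A[...,2]<hi)]
        if len(q): print(nm,lo,hi,len(q),q.min(0).round(),q.max(0).round(),np.median(q,0).round(1))
for uv in ((240,151),(347,161)):
    q=P[uv[1]-20:uv[1]+20,uv[0]-20:uv[0]+20].reshape(-1,3); q=q[q[:,2]>80]; print(uv,((q.min(0)+q.max(0))/2).round(),q.max(0).round())
a=cv2.resize(im[130:240,165:275],(400,400),interpolation=2); b=cv2.resize(im[130:240,380:490],(400,400),interpolation=2)
cv2.imwrite('pics/crop1.png',np.hstack([a,b]))
E
```

```text
white_plate [411.2 149.9] [26.6 28. ] [ 585.4 -313.7    8. ]
red_plate [409.  207.4] [24.  24.7] [ 407.4 -301.5    8. ]
slate [224.8 209.9] [28.3 29.7] [401.5 252.4   8. ]
wood [192.7 164.7] [28.4 30. ] [539.5 352.8   8. ]
top 12 40 74 [ 465. -432.   12.] [ 531. -387.   40.] [ 485.8 -394.    28.6]
top 52 72 51 [ 469. -424.   52.] [ 519. -392.   72.] [ 488.6 -397.8   65.4]
top 80 98 39 [ 480. -424.   81.] [ 519. -398.   98.] [ 493.3 -401.9   91.4]
top 106 122 25 [ 485. -423.  108.] [ 514. -403.  122.] [ 494.9 -406.8  117. ]
top 123 135 72 [ 485. -430.  123.] [ 513. -404.  130.] [ 498.4 -417.2  126.3]
side 12 40 314 [ 464. -458.   12.] [ 528. -412.   40.] [ 484.8 -451.    27. ]
side 52 72 194 [ 472. -451.   52.] [ 524. -410.   72.] [ 490.4 -444.1   62.5]
side 80 98 141 [ 478. -442.   80.] [ 517. -407.   98.] [ 491.2 -437.    90.3]
side 106 122 92 [ 483. -437.  106.] [ 512. -414.  122.] [ 492.5 -431.5  115.1]
side 123 135 103 [ 484. -435.  123.] [ 511. -407.  127.] [ 497.2 -422.   125. ]
(240, 151) [439.  96. 647.] [ 600.  227. 1214.]
(347, 161) [415. -78. 647.] [ 552.  -35. 1214.]
```

View pics/crop1.png

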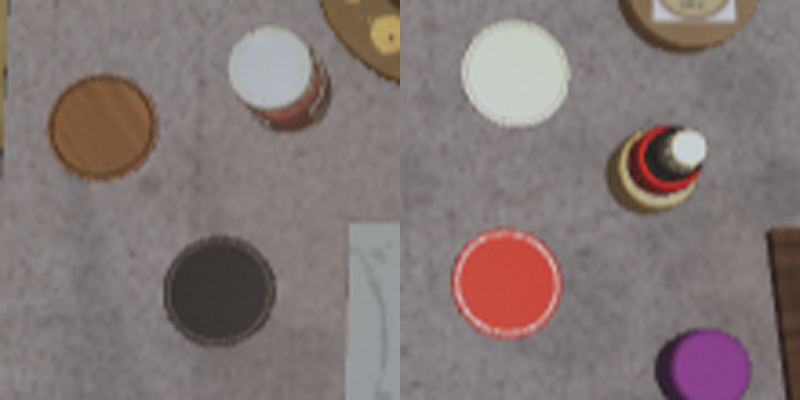

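The crop confirms them: plain wood round, black slate and jam jar on the left; white plate, red plate and the tower (white, black, red, yellow drum) on the right. I'll align the tool with the world axes and go above the tower.

Emit:
{"fn": "play_rows", "kwargs": {
  "steps": [
    [0,0,0,7.7,-1],
    [0,0,0,7.7,-1],
    [0,0,0,7.7,-1],
    [30,-22,0,0,-1],
    [40,-30,0,0,-1],
    [40,-30,0,0,-1],
    [40,-30,0,0,-1],
    [40,-30,0,0,-1],
    [38,-26,0,0,-1],
    [15,-10,0,0,-1],
    [0,0,0,0,-1],
    [0,0,0,0,-1]
  ],
  "grip_force": 25
}}

```text
clock: 1.45
tool_pos: [497.3, -420.5, 253.1]
eef_rot: [0.0, 1.0, -0.0, -0.0]
contact_force: [0.7, 0.0, -0.3]
grip_width: 85.3
finger_force: 0.0
```

```bash
cat >> h.py <<'E'
def st():
    s=bot.state(); q=s['eef_rot']; yaw=2*np.degrees(np.arctan2(q[2],q[1]))
    print('t',round(s['clock'],2),'tcp',s['tool_pos'].round(1),'yaw',yaw.round(1),'F',s['contact_force'].round(1),'w',round(s['grip_width'],1),'ff',round(s['finger_force'],1),'q6',s['qpos'][5].round(2)); return s
E
python3 - <<'E'
from h import *
st(); c=cam('wrist','w1.png'); P=pts(c)
for lo,hi in ((20,42),(50,73),(80,99),(106,122),(123,135)):
    q=P[(abs(P[...,0]-498)<45)&(abs(P[...,1]+420)<45)&(P[...,2]>lo)&(P[...,2]<hi)]
    if len(q): print(lo,hi,len(q),q.min(0).round(1),q.max(0).round(1),((q.min(0)+q.max(0))/2).round(1))
E
```

```text
t 1.45 tcp [ 497.3 -420.5  253.1] yaw -0.0 F [ 0.7  0.  -0.3] w 85.3 ff 0.0 q6 0.7
20 42 163 [ 502.5 -455.    21. ] [ 533.7 -389.5   42. ] [ 518.1 -422.2   31.5]
50 73 145 [ 483.4 -447.2   51.8] [ 528.7 -393.5   73. ] [ 506.  -420.4   62.4]
80 99 135 [ 488.8 -440.4   82.8] [ 522.3 -398.8   99. ] [ 505.5 -419.6   90.9]
106 122 109 [ 497.9 -434.3  107.2] [ 515.  -404.   121.8] [ 506.5 -419.1  114.5]
123 135 854 [ 485.3 -433.1  123. ] [ 514.2 -404.5  128.7] [ 499.8 -418.8  125.9]
```

View pics/w1.png

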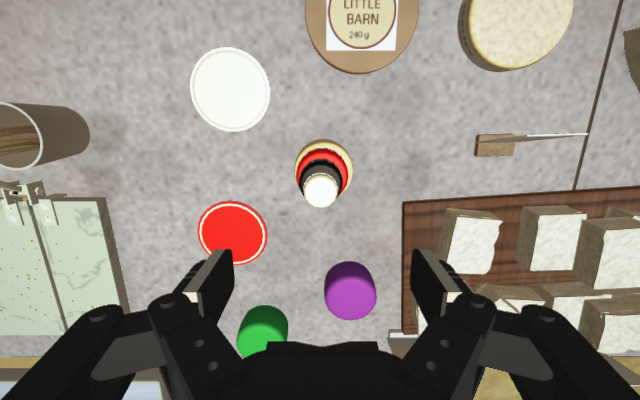

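The wrist view shows the tower at (322,175), with all four cheeses nearly coaxial, the white plate at (230,89) and the red plate at (233,232). I'll refine those two plates from this picture and go down for the button.

```bash
cat >> h.py <<'E'
def plate(c,u,v,tol=28,z=8):
    im=c['pixels']; m=np.zeros((402,642),np.uint8)
    cv2.floodFill(cv2.GaussianBlur(im,(3,3),0),m,(u,v),0,(tol,)*3,(tol,)*3,4|(255<<8)|cv2.FLOODFILL_MASK_ONLY|cv2.FLOODFILL_FIXED_RANGE)
    k=max(cv2.findContours(m[1:-1,1:-1],0,2)[0],key=cv2.contourArea)
    w=np.array([ray(c,*p[0],z)[:2] for p in k],np.float32); (x,y),a,_=cv2.fitEllipse(w)
    print('plate',np.round((x,y),1),'axes',np.round(a,1)); return x,y
E
python3 - <<'E'
from h import *
c=cam('wrist'); plate(c,230,89); plate(c,233,225)
E
```

```text
plate [ 587.3 -315.1] axes [90.  90.1]
plate [ 410.  -302.3] axes [71.6 78.6]
```

Emit:
{"fn": "play_rows", "kwargs": {
  "steps": [
    [2,-1,25,0,-1],
    [0,0,35,0,-1],
    [0,0,30,0,-1],
    [0,0,20,0,-1],
    [0,0,10,0,-1],
    [0,0,6,0,-1],
    [0,0,0,0,-1],
    [0,0,0,0,-1]
  ]
}}

```text
clock: 2.35
tool_pos: [500.2, -420.0, 128.7]
eef_rot: [0.001, 1.0, -0.0, 0.001]
contact_force: [0.4, -0.6, 0.1]
grip_width: 85.5
finger_force: 0.0
```

Emit:
{"fn": "play_rows", "kwargs": {
  "steps": [
    [0,0,1,0,0.0],
    [0,0,0,0,0.0],
    [0,0,0,0,0.1],
    [0,0,0,0,0.2],
    [0,0,0,0,0.3],
    [0,0,0,0,0.4],
    [0,0,0,0,0.5],
    [0,0,0,0,0.5],
    [0,0,0,0,0.5]
  ],
  "grip_force": 25
}}

```text
clock: 3.25
tool_pos: [500.0, -419.2, 126.6]
eef_rot: [0.0, 1.0, -0.0, 0.0]
contact_force: [-0.2, 0.1, 2.3]
grip_width: 28.7
finger_force: 24.9
```

```bash
python3 - <<'E'
from h import *
st(); cam('wrist','w2.png')
E
```

```text
t 3.25 tcp [ 500.  -419.2  126.6] yaw -0.0 F [-0.2  0.1  2.3] w 28.7 ff 24.9 q6 0.7
```

View pics/w2.png

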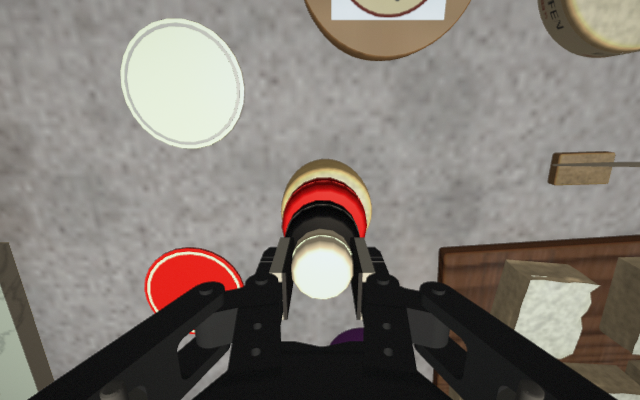

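The button (322,268) sits squarely between the pads and the tower stands below it. I'll lift and carry it to the white plate.

Emit:
{"fn": "play_rows", "kwargs": {
  "steps": [
    [0,0,-2,0,0.5],
    [0,0,-6,0,0.5],
    [0,0,-15,0,0.5],
    [0,0,-25,0,0.5],
    [0,0,-20,0,0.5],
    [16,-20,0,0,0.5],
    [30,-36,0,0,0.5],
    [28,-34,0,0,0.5],
    [13,-14,0,0,0.5],
    [0,0,0,0,0.5],
    [0,0,0,0,0.5]
  ]
}}

```text
clock: 4.4
tool_pos: [586.9, -315.5, 194.9]
eef_rot: [0.0, 1.0, 0.0, 0.0]
contact_force: [-0.4, -0.4, 0.5]
grip_width: 28.7
finger_force: 24.8
```

```bash
python3 - <<'E'
from h import *
st(); c=cam('wrist'); s=cam('side'); P=pts(s)
for lo,hi in ((12,40),(52,72),(80,98)):
    q=P[(abs(P[...,0]-498)<50)&(abs(P[...,1]+420)<50)&(P[...,2]>lo)&(P[...,2]<hi)]
    print(lo,hi,len(q),q.min(0).round(1),q.max(0).round(1))
q=P[(abs(P[...,0]-587)<30)&(abs(P[...,1]+315)<30)&(P[...,2]>100)&(P[...,2]<185)]; 
hs=cv2.cvtColor(s['pixels'],40); m=(hs[...,1]<60)&(hs[...,2]>130)&(abs(P[...,0]-587)<25)&(abs(P[...,1]+315)<30)&(P[...,2]>100)&(P[...,2]<215)
print('button',m.sum(),P[m].min(0).round(1),P[m].max(0).round(1))
E
```

```text
t 4.4 tcp [ 586.9 -315.5  194.9] yaw 0.0 F [-0.4 -0.4  0.5] w 28.7 ff 24.8 q6 0.91
12 40 309 [ 463.8 -458.2   12.1] [ 528.1 -412.6   39.9]
52 72 195 [ 472.8 -449.7   52.2] [ 522.9 -403.9   72. ]
80 98 137 [ 478.2 -442.2   80.4] [ 516.6 -410.7   98. ]
button 24 [ 572.9 -332.4  175.5] [ 585.1 -299.6  210.8]
```

Emit:
{"fn": "play_rows", "kwargs": {
  "steps": [
    [0,0,25,0,0.5],
    [0,0,40,0,0.5],
    [0,0,40,0,0.5],
    [0,0,30,0,0.5],
    [0,0,14,0,0.5],
    [0,0,6,0,0.5],
    [0,0,3,0,0.5],
    [0,0,2,0,0.5],
    [0,0,0,0,0.5],
    [0,0,0,0,0.5]
  ]
}}

```text
clock: 5.5
tool_pos: [587.6, -315.6, 35.6]
eef_rot: [0.001, 1.0, -0.0, 0.001]
contact_force: [-0.8, -0.0, -0.7]
grip_width: 28.8
finger_force: 24.8
```

Emit:
{"fn": "play_rows", "kwargs": {
  "steps": [
    [-0.5,0,1,0,0.5],
    [0,0,1,0,0.5],
    [0,0,0,0,0.5],
    [0,0,0,0,0.5]
  ]
}}

```text
clock: 5.9
tool_pos: [586.6, -315.2, 32.8]
eef_rot: [0.0, 1.0, -0.0, 0.0]
contact_force: [-0.9, 1.0, 2.8]
grip_width: 28.3
finger_force: 25.1
```

Contact (about 3 N). I'll release slowly and rise.

Emit:
{"fn": "play_rows", "kwargs": {
  "steps": [
    [0,0,0,0,0.25],
    [0,0,0,0,0.15],
    [0,0,0,0,0.0],
    [0,0,0,0,-0.3],
    [0,0,0,0,-0.5],
    [0,0,-5,0,-0.5],
    [0,0,-30,0,-0.5],
    [0,0,-45,0,-0.5],
    [0,0,-45,0,-0.5],
    [0,0,-40,0,-1],
    [0,0,0,0,-1],
    [0,0,0,0,-1]
  ]
}}

```text
clock: 7.1
tool_pos: [586.9, -315.5, 199.1]
eef_rot: [0.001, 1.0, -0.0, 0.001]
contact_force: [-0.0, 0.1, -0.1]
grip_width: 85.3
finger_force: 0.0
```

```bash
cat >> h.py <<'E'
def disc(c,xy,zlo,zhi,r=50):
    P=pts(c); q=P[(np.hypot(P[...,0]-xy[0],P[...,1]-xy[1])<r)&(P[...,2]>zlo)&(P[...,2]<zhi)]
    print('disc',zlo,zhi,len(q),'mid',((q.min(0)+q.max(0))/2)[:2].round(1),'mean',q.mean(0).round(1),'ext',(q.max(0)-q.min(0)).round(1)) if len(q) else print('none')
E
python3 - <<'E'
from h import *
st(); c=cam('wrist','w3.png'); disc(c,(586.5,-315),29,36); s=cam('side'); disc(s,(586.5,-315),28,36); disc(s,(499,-419),99,106); disc(c,(499,-419),99,106)
E
```

```text
t 7.1 tcp [ 586.9 -315.5  199.1] yaw -0.0 F [-0.   0.1 -0.1] w 85.3 ff 0.0 q6 0.91
disc 29 36 646 mid [ 585.8 -315.2] mean [ 587.1 -315.1   32.8] ext [29.3 27.9  6.4]
disc 28 36 74 mid [ 583.3 -315.8] mean [ 583.4 -317.6   30.9] ext [26.1 28.3  5. ]
disc 99 106 202 mid [ 498.8 -420.8] mean [ 498.3 -421.8  101.1] ext [38.5 38.3  4.2]
none
```

View pics/w3.png

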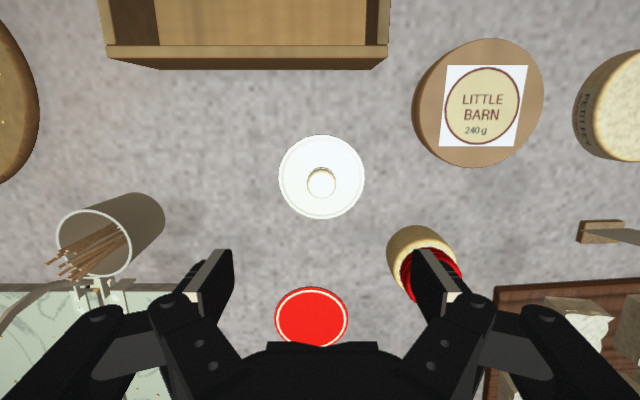

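The button stands centred on the white plate at (321,178). Next is the black wheel.

Emit:
{"fn": "play_rows", "kwargs": {
  "steps": [
    [-17,20,0,0,-1],
    [-30,36,0,0,-1],
    [-28,34,0,0,-1],
    [-12,14,0,0,-1],
    [0,0,25,0,-1],
    [0,0,35,0,-1],
    [0,0,22,0,-1],
    [0,0,10,0,-1],
    [0,0,5,0,-1],
    [0,0,0,0,-1],
    [0,0,0,0,-0.5]
  ]
}}

```text
clock: 8.3
tool_pos: [500.1, -419.6, 101.6]
eef_rot: [0.001, 1.0, -0.0, 0.001]
contact_force: [-0.8, 0.6, -0.4]
grip_width: 73.2
finger_force: 0.0
```

Emit:
{"fn": "play_rows", "kwargs": {
  "steps": [
    [0,0,0,0,-0.3],
    [0,0,0,0,-0.2],
    [0,0,0,0,-0.1],
    [0,0,0,0,0],
    [0,0,0,0,0.1],
    [0,0,0,0,0.2],
    [0,0,0,0,0.2],
    [0,0,0,0,0.2]
  ],
  "grip_force": 25
}}

```text
clock: 9.1
tool_pos: [499.6, -419.3, 100.8]
eef_rot: [0.0, 1.0, -0.0, 0.0]
contact_force: [0.2, 0.3, 3.1]
grip_width: 40.8
finger_force: 25.7
```

Emit:
{"fn": "play_rows", "kwargs": {
  "steps": [
    [0,0,-2,0,0.2],
    [0,0,-6,0,0.2],
    [0,0,-20,0,0.2],
    [0,0,-40,0,0.2],
    [0,0,-40,0,0.2],
    [0,0,-40,0,0.2],
    [0,0,-37,0,0.2],
    [0,-15,0,0,0.2],
    [0,-30,0,0,0.2],
    [0,-40,0,0,0.2],
    [0,-40,0,0,0.2],
    [0,-40,0,0,0.2]
  ]
}}

```text
clock: 10.3
tool_pos: [498.7, -252.0, 284.1]
eef_rot: [-0.001, 1.0, -0.0, -0.001]
contact_force: [0.5, -0.3, 0.2]
grip_width: 40.8
finger_force: 25.4
```

Emit:
{"fn": "play_rows", "kwargs": {
  "steps": [
    [-8,-45,0,0,0.2],
    [-8,-45,0,0,0.2],
    [-8,-45,0,0,0.2],
    [-8,-45,0,0,0.2],
    [-8,-45,0,0,0.2],
    [-8,-45,0,0,0.2],
    [-8,-45,0,0,0.2],
    [-8,-45,0,0,0.2],
    [-8,-40,0,0,0.2],
    [-8,-40,0,0,0.2],
    [-8,-40,0,0,0.2],
    [-8,-26,0,0,0.2]
  ]
}}

```text
clock: 11.5
tool_pos: [402.0, 254.1, 284.4]
eef_rot: [0.0, 1.0, 0.001, -0.001]
contact_force: [-0.6, -0.4, 0.4]
grip_width: 40.8
finger_force: 25.5
```

Emit:
{"fn": "play_rows", "kwargs": {
  "steps": [
    [0,0,20,0,0.2],
    [0,0,35,0,0.2],
    [0,0,30,0,0.2],
    [0,0,10,0,0.2],
    [0,0,0,0,0.2],
    [0,0,0,0,0.2]
  ]
}}

```text
clock: 12.1
tool_pos: [404.2, 252.1, 191.4]
eef_rot: [-0.0, 1.0, -0.0, 0.001]
contact_force: [0.3, 0.4, 0.4]
grip_width: 40.7
finger_force: 25.5
```

```bash
python3 - <<'E'
from h import *
st(); c=cam('wrist','w4.png'); s=cam('side')
for lo,hi in ((70,80),(52,72),(12,40)): disc(s,(499,-419),lo,hi)
E
```

```text
t 12.1 tcp [404.2 252.1 191.4] yaw -0.0 F [0.3 0.4 0.4] w 40.7 ff 25.5 q6 1.89
disc 70 80 386 mid [ 499.2 -423.3] mean [ 498.4 -424.9   74.7] ext [50.7 53.2  8.4]
disc 52 72 189 mid [ 497.9 -429.8] mean [ 491.  -440.2   62.4] ext [50.3 40.5 19.8]
disc 12 40 311 mid [ 496.1 -436.3] mean [ 488.1 -447.5   26.7] ext [65.1 43.9 28. ]
```

View pics/w4.png

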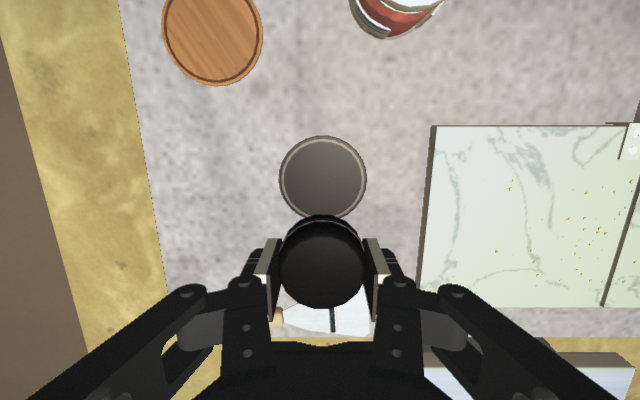

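The wrist view shows the slate at (322,178) under the held wheel, the wood round at (213,30) and the jar at (395,15). I'll get plate centres by circle fits on the edges that are free.

```bash
cat >> h.py <<'E'
def rim(c,u,v,sat=False,z=8,vmax=400,tol=28):
    im=cv2.GaussianBlur(c['pixels'],(3,3),0); m=np.zeros((402,642),np.uint8)
    cv2.floodFill(im,m,(u,v),0,(tol,)*3,(tol,)*3,4|(255<<8)|cv2.FLOODFILL_MASK_ONLY|cv2.FLOODFILL_FIXED_RANGE)
    k=max(cv2.findContours(m[1:-1,1:-1],0,1)[0],key=cv2.contourArea)[:,0]
    k=k[(k[:,1]<vmax)&(k[:,1]>2)]
    w=np.array([ray(c,*p,z)[:2] for p in k]); s=np.linalg.lstsq(np.c_[2*w,np.ones(len(w))],(w**2).sum(1),rcond=None)[0]
    r=np.sqrt(s[2]+s[:2]@s[:2]); print('rim',s[:2].round(1),'r',r.round(1),'res',np.std(np.hypot(*(w-s[:2]).T)-r).round(2))
E
python3 - <<'E'
from h import *
c=cam('wrist'); rim(c,322,175,vmax=195); rim(c,213,35)
E
```

```text
rim [403.8 251.5] r 44.9 res 0.31
rim [542.4 352.1] r 39.8 res 0.33
```

Emit:
{"fn": "play_rows", "kwargs": {
  "steps": [
    [0,0,25,0,0.2],
    [0,0,40,0,0.2],
    [0,0,40,0,0.2],
    [0,0,28,0,0.2],
    [0,0,14,0,0.2],
    [0,0,6,0,0.2],
    [0,0,3,0,0.2],
    [0,0,1,0,0.2],
    [0,0,0,0,0.2],
    [0,0,0,0,0.2]
  ]
}}

```text
clock: 13.25
tool_pos: [404.3, 252.2, 34.2]
eef_rot: [-0.0, 1.0, -0.0, 0.001]
contact_force: [-0.4, -0.1, -0.1]
grip_width: 40.7
finger_force: 25.5
```

Emit:
{"fn": "play_rows", "kwargs": {
  "steps": [
    [0,0,1,0,0.2],
    [0,0,0,0,0.2],
    [0,0,0,0,0.2]
  ]
}}

```text
clock: 13.55
tool_pos: [404.2, 252.2, 33.0]
eef_rot: [-0.0, 1.0, -0.0, 0.001]
contact_force: [-1.5, -1.2, 5.8]
grip_width: 40.4
finger_force: 26.1
```

Contact. I'll release and rise.

Emit:
{"fn": "play_rows", "kwargs": {
  "steps": [
    [0,0,0,0,-0.05],
    [0,0,0,0,-0.15],
    [0,0,0,0,-0.3],
    [0,0,0,0,-0.5],
    [0,0,0,0,-0.7],
    [0,0,-5,0,-0.7],
    [0,0,-30,0,-0.7],
    [0,0,-45,0,-1],
    [0,0,-45,0,-1],
    [0,0,-30,0,-1],
    [0,0,0,0,-1],
    [0,0,0,0,-1]
  ]
}}

```text
clock: 14.75
tool_pos: [403.8, 252.0, 188.0]
eef_rot: [-0.0, 1.0, -0.0, 0.001]
contact_force: [0.3, -1.4, -0.1]
grip_width: 85.4
finger_force: 0.0
```

```bash
python3 - <<'E'
from h import *
st(); c=cam('wrist','w5.png'); disc(c,(403.5,252),31,40); rim(c,322,145) 
E
```

```text
t 14.75 tcp [403.8 252.  188. ] yaw -0.0 F [ 0.3 -1.4 -0.1] w 85.4 ff 0.0 q6 1.89
disc 31 40 1406 mid [406.4 252.7] mean [406.8 252.3  34.8] ext [39.6 40.   6. ]
rim [403.5 251.5] r 45.5 res 0.33
```

View pics/w5.png

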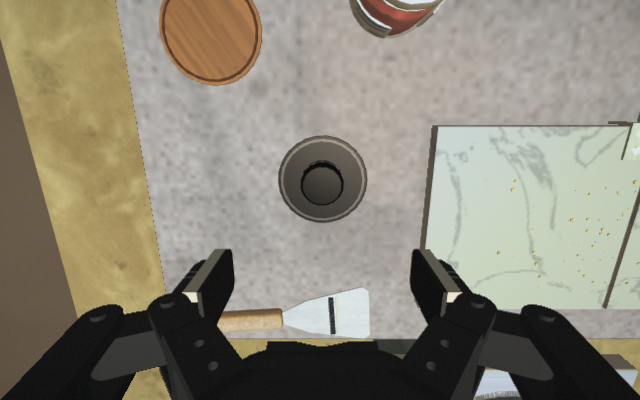

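The black wheel stands upright on the slate at (322,184), within 3 mm of its centre. Back to the tower.

Emit:
{"fn": "play_rows", "kwargs": {
  "steps": [
    [0,0,-35,0,-1],
    [0,0,-40,0,-1],
    [0,10,-20,0,-1],
    [8,30,0,0,-1],
    [8,45,0,0,-1],
    [8,45,0,0,-1],
    [8,45,0,0,-1],
    [8,45,0,0,-1],
    [8,45,0,0,-1],
    [8,45,0,0,-1],
    [8,45,0,0,-1],
    [8,45,0,0,-1]
  ]
}}

```text
clock: 16.0
tool_pos: [474.7, -149.7, 280.0]
eef_rot: [-0.001, 1.0, -0.0, -0.002]
contact_force: [0.7, -0.2, -0.1]
grip_width: 85.4
finger_force: 0.0
```

Emit:
{"fn": "play_rows", "kwargs": {
  "steps": [
    [8,45,0,0,-1],
    [8,45,0,0,-1],
    [8,45,0,0,-1],
    [2,45,0,0,-1],
    [0,45,0,0,-1],
    [0,30,0,0,-1],
    [0,16,20,0,-1],
    [0,0,40,0,-1],
    [0,0,30,0,-1],
    [0,0,0,0,-1],
    [0,0,0,0,-1]
  ]
}}

```text
clock: 17.1
tool_pos: [500.9, -418.5, 190.8]
eef_rot: [-0.001, 1.0, -0.0, -0.001]
contact_force: [0.6, -0.4, -0.1]
grip_width: 85.3
finger_force: 0.0
```

```bash
python3 - <<'E'
from h import *
st(); c=cam('wrist'); P=pts(c); 
h=cv2.cvtColor(c['pixels'],40)
m=(((h[...,0]<8)|(h[...,0]>172))&(h[...,1]>130)&(np.hypot(P[...,0]-500,P[...,1]+420)<40)&(P[...,2]>72)&(P[...,2]<84)).astype(np.uint8)
k=max(cv2.findContours(m,0,1)[0],key=cv2.contourArea)[:,0]
w=np.array([ray(c,*p,76)[:2] for p in k],np.float32); print(cv2.fitEllipse(w), cv2.minEnclosingCircle(w))
disc(c,(500,-420),72,84); disc(c,(500,-420),20,43)
u=np.argwhere((abs(P[...,0]-409)<2)&(abs(P[...,1]+302)<2)); print(u[:2])
E
```

```text
t 17.1 tcp [ 500.9 -418.5  190.8] yaw -0.0 F [ 0.6 -0.4 -0.1] w 85.3 ff 0.0 q6 0.7
((502.53778076171875, -420.71661376953125), (51.202083587646484, 52.05291748046875), 92.6080093383789) ((502.6832275390625, -420.5948181152344), 26.616174697875977)
disc 72 84 3085 mid [ 502.3 -420.7] mean [ 503.3 -420.6   76.7] ext [51.9 52.3  6.9]
disc 20 43 317 mid [ 510.3 -422.2] mean [ 527.1 -420.6   34.6] ext [46.7 65.3 22.7]
[]
```

Emit:
{"fn": "play_rows", "kwargs": {
  "steps": [
    [1.5,1.5,25,0,-1],
    [0,0,40,0,-1],
    [0,0,30,0,-1],
    [0,0,15,0,-1],
    [0,0,6,0,-1],
    [0,0,3,0,-1],
    [0,0,0,0,-0.7],
    [0,0,0,0,-0.55],
    [0,0,0,0,-0.45],
    [0,0,0,0,-0.35],
    [0,0,0,0,-0.25],
    [0,0,0,0,-0.15]
  ]
}}

```text
clock: 18.35
tool_pos: [503.2, -420.9, 74.1]
eef_rot: [0.0, 1.0, -0.0, 0.0]
contact_force: [-0.3, 0.1, 3.1]
grip_width: 52.7
finger_force: 26.7
```

Emit:
{"fn": "play_rows", "kwargs": {
  "steps": [
    [0,0,0,0,-0.1],
    [0,0,0,0,-0.1],
    [0,0,0,0,-0.1]
  ],
  "grip_force": 28
}}

```text
clock: 18.65
tool_pos: [503.2, -420.9, 74.1]
eef_rot: [0.0, 1.0, -0.0, 0.0]
contact_force: [-0.2, 1.2, 6.0]
grip_width: 52.5
finger_force: 28.7
```

Emit:
{"fn": "play_rows", "kwargs": {
  "steps": [
    [0,0,-2,0,-0.1],
    [0,0,-6,0,-0.1],
    [0,0,-20,0,-0.1],
    [0,0,-35,0,-0.1],
    [0,0,-35,0,-0.1],
    [0,0,-12,0,-0.1],
    [-18,-22,0,0,-0.1],
    [-32,-40,0,0,-0.1],
    [-30,-38,0,0,-0.1],
    [-14,-18.5,0,0,-0.1],
    [0,0,0,0,-0.1],
    [0,0,0,0,-0.1]
  ]
}}

```text
clock: 19.85
tool_pos: [409.5, -302.9, 182.8]
eef_rot: [-0.0, 1.0, -0.0, -0.0]
contact_force: [0.3, -0.1, -0.5]
grip_width: 52.3
finger_force: 29.7
```

```bash
python3 - <<'E'
from h import *
st(); c=cam('wrist','w6.png'); rim(c,322,170,vmax=193); s=cam('side'); 
for lo,hi in ((42,50),(12,40)): disc(s,(499,-419),lo,hi)
E
```

```text
t 19.85 tcp [ 409.5 -302.9  182.8] yaw -0.0 F [ 0.3 -0.1 -0.5] w 52.3 ff 29.7 q6 0.71
rim [ 408.1 -302.2] r 38.9 res 0.31
disc 42 50 539 mid [ 496.8 -424. ] mean [ 496.7 -426.1   45. ] ext [63.6 63.4  6.1]
disc 12 40 311 mid [ 496.  -435.5] mean [ 488.2 -447.7   26.6] ext [64.6 46.9 27.8]
```

View pics/w6.png

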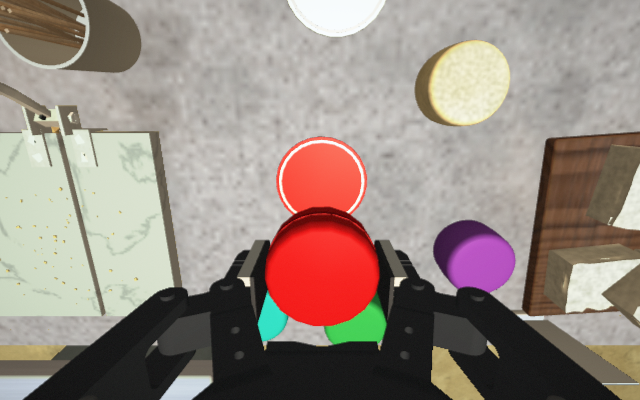

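The red plate is at (321,180), the wheel is held level and the drum (463,83) is still in place.

Emit:
{"fn": "play_rows", "kwargs": {
  "steps": [
    [-1,0.5,25,0,-0.1],
    [0,0,40,0,-0.1],
    [0,0,35,0,-0.1],
    [0,0,25,0,-0.1],
    [0,0,11,0,-0.1],
    [0,0,6,0,-0.1],
    [0,0,3,0,-0.1],
    [0,0,0,0,-0.1],
    [0,0,0,0,-0.1]
  ]
}}

```text
clock: 20.85
tool_pos: [409.4, -304.3, 39.5]
eef_rot: [0.001, 1.0, -0.0, 0.001]
contact_force: [-0.5, -0.8, 0.1]
grip_width: 52.4
finger_force: 29.7
```

Emit:
{"fn": "play_rows", "kwargs": {
  "steps": [
    [0,0,1,0,-0.1],
    [0,0,0,0,-0.1],
    [0,0,0,0,-0.1]
  ]
}}

```text
clock: 21.15
tool_pos: [408.8, -303.6, 37.6]
eef_rot: [0.0, 1.0, -0.0, 0.0]
contact_force: [0.5, -0.2, -1.3]
grip_width: 52.6
finger_force: 29.7
```

Emit:
{"fn": "play_rows", "kwargs": {
  "steps": [
    [0,0,1,0,-0.1],
    [0,0,0,0,-0.1],
    [0,0,0,0,-0.1]
  ]
}}

```text
clock: 21.45
tool_pos: [408.8, -303.7, 36.5]
eef_rot: [0.0, 1.0, -0.0, 0.0]
contact_force: [-1.8, 0.4, 2.2]
grip_width: 52.4
finger_force: 29.9
```

Emit:
{"fn": "play_rows", "kwargs": {
  "steps": [
    [0,0,0.3,0,-0.3],
    [0,0,0,0,-0.4],
    [0,0,0,0,-0.5],
    [0,0,0,0,-0.7],
    [0,0,0,0,-1],
    [0,0,-5,0,-1],
    [0,0,-30,0,-1],
    [0,0,-45,0,-1],
    [0,0,-45,0,-1],
    [0,0,-25,0,-1],
    [0,0,0,0,-1],
    [0,0,0,0,-1]
  ]
}}

```text
clock: 22.65
tool_pos: [408.6, -303.5, 186.3]
eef_rot: [0.0, 1.0, -0.0, 0.0]
contact_force: [0.2, 0.4, -1.6]
grip_width: 85.7
finger_force: 0.0
```

```bash
python3 - <<'E'
from h import *
st(); c=cam('wrist'); disc(c,(408.5,-302.5),33,44); disc(c,(500,-420),41,52)
E
```

```text
t 22.65 tcp [ 408.6 -303.5  186.3] yaw -0.0 F [ 0.2  0.4 -1.6] w 85.7 ff 0.0 q6 0.71
disc 33 44 2447 mid [ 407.8 -303.5] mean [ 408.9 -303.5   38.8] ext [51.8 53.5  8.5]
disc 41 52 5371 mid [ 499.4 -421.7] mean [ 500.1 -420.4   46.5] ext [65.3 65.6  8.2]
```

The red wheel is centred on its plate and upright. Last is the drum.

Emit:
{"fn": "play_rows", "kwargs": {
  "steps": [
    [17,22,0,0,-1],
    [30,40,0,0,-1],
    [30,38,0,0,-1],
    [14.5,17.5,0,0,-1],
    [0,0,25,0,-1],
    [0,0,40,0,-1],
    [0,0,40,0,-1],
    [0,0,30,0,-1],
    [0,0,15,0,-1],
    [0,0,7,0,-1],
    [0,0,4,0,-1],
    [0,0,0,0,-1]
  ]
}}

```text
clock: 23.9
tool_pos: [500.6, -421.6, 25.8]
eef_rot: [0.001, 1.0, -0.0, 0.0]
contact_force: [-0.3, 0.3, 1.1]
grip_width: 85.5
finger_force: 0.0
```

Emit:
{"fn": "play_rows", "kwargs": {
  "steps": [
    [0,0,0,0,-0.8],
    [0,0,0,0,-0.7],
    [0,0,0,0,-0.6],
    [0,0,0,0,-0.5],
    [0,0,0,0,-0.45],
    [0,0,0,0,-0.4],
    [0,0,0,0,-0.4],
    [0,0,0,0,-0.4]
  ],
  "grip_force": 35
}}

```text
clock: 24.7
tool_pos: [500.7, -422.0, 26.7]
eef_rot: [0.001, 1.0, -0.0, 0.001]
contact_force: [-1.4, -0.0, 5.6]
grip_width: 65.2
finger_force: 39.0
```

Emit:
{"fn": "play_rows", "kwargs": {
  "steps": [
    [0,0,-2,0,-0.4],
    [0,0,-6,0,-0.4],
    [0,0,-20,0,-0.4],
    [0,0,-40,0,-0.4],
    [0,0,-45,0,-0.4],
    [0,0,-45,0,-0.4],
    [0,0,-45,0,-0.4],
    [0,0,-40,0,-0.4],
    [0,0,-15,0,-0.4],
    [0,-15,0,0,-0.4],
    [0,-30,0,0,-0.4],
    [0,-40,0,0,-0.4]
  ]
}}

```text
clock: 25.9
tool_pos: [498.7, -334.1, 278.7]
eef_rot: [-0.002, 1.0, -0.001, -0.002]
contact_force: [0.3, 0.8, -1.6]
grip_width: 65.9
finger_force: 40.0
```

Emit:
{"fn": "play_rows", "kwargs": {
  "steps": [
    [0,-45,0,0,-0.4],
    [0,-45,0,0,-0.4],
    [0,-45,0,0,-0.4],
    [0,-45,0,0,-0.4],
    [0,-45,0,0,-0.4],
    [5,-45,0,0,-0.4],
    [5,-45,0,0,-0.4],
    [5,-45,0,0,-0.4],
    [5,-45,0,0,-0.4],
    [5,-45,0,0,-0.4],
    [5,-45,0,0,-0.4],
    [5,-45,0,0,-0.4]
  ]
}}

```text
clock: 27.1
tool_pos: [532.8, 206.2, 278.8]
eef_rot: [0.0, 1.0, 0.0, -0.003]
contact_force: [0.5, -0.9, -2.1]
grip_width: 65.6
finger_force: 40.0
```

Emit:
{"fn": "play_rows", "kwargs": {
  "steps": [
    [5,-45,0,0,-0.4],
    [1,-45,0,0,-0.4],
    [0,-40,0,0,-0.4],
    [0,-19,0,0,-0.4],
    [0,0,20,0,-0.4],
    [0,0,35,0,-0.4],
    [0,0,25,0,-0.4],
    [0,0,5,0,-0.4],
    [0,0,0,0,-0.4],
    [0,0,0,0,-0.4]
  ]
}}

```text
clock: 28.1
tool_pos: [541.8, 353.0, 198.9]
eef_rot: [-0.0, 1.0, -0.0, 0.001]
contact_force: [-0.1, -0.1, -1.5]
grip_width: 65.1
finger_force: 40.1
```

```bash
python3 - <<'E'
from h import *
st(); c=cam('wrist','w7.png'); rim(c,322,165,vmax=188)
E
```

```text
t 28.1 tcp [541.8 353.  198.9] yaw -0.0 F [-0.1 -0.1 -1.5] w 65.1 ff 40.1 q6 1.97
rim [541.4 351.8] r 40.0 res 0.38
```

View pics/w7.png

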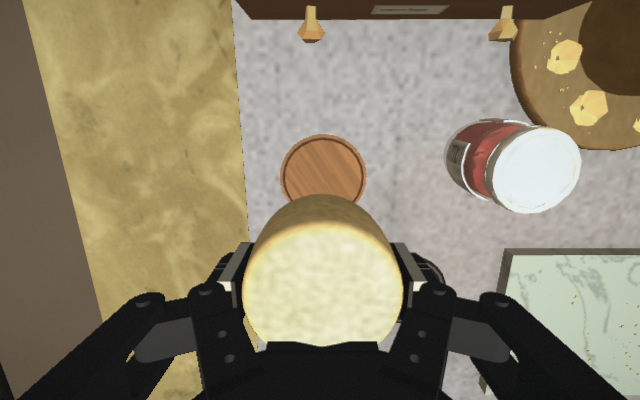

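The drum is held level over the wood round (322,172), with the jar (520,165) well clear. Lowering.

Emit:
{"fn": "play_rows", "kwargs": {
  "steps": [
    [0,1,25,0,-0.4],
    [0,0,40,0,-0.4],
    [0,0,40,0,-0.4],
    [0,0,30,0,-0.4],
    [0,0,14,0,-0.4],
    [0,0,8,0,-0.4],
    [0,0,3,0,-0.4],
    [0,0,1,0,-0.4],
    [0,0,0,0,-0.4],
    [0,0,0,0,-0.4]
  ]
}}

```text
clock: 29.15
tool_pos: [542.2, 352.3, 38.4]
eef_rot: [-0.0, 1.0, -0.0, 0.001]
contact_force: [-0.5, 0.3, -2.3]
grip_width: 65.6
finger_force: 40.1
```

Emit:
{"fn": "play_rows", "kwargs": {
  "steps": [
    [0,0,1,0,-0.4],
    [0,0,0,0,-0.4],
    [0,0,0,0,-0.4]
  ]
}}

```text
clock: 29.45
tool_pos: [541.4, 352.0, 36.1]
eef_rot: [-0.0, 1.0, -0.0, 0.0]
contact_force: [0.4, -0.9, -2.3]
grip_width: 65.5
finger_force: 40.1
```

Emit:
{"fn": "play_rows", "kwargs": {
  "steps": [
    [0,0,1,0,-0.4],
    [0,0,0,0,-0.4],
    [0,0,0,0,-0.4]
  ]
}}

```text
clock: 29.75
tool_pos: [541.4, 351.9, 34.9]
eef_rot: [0.0, 1.0, -0.0, -0.0]
contact_force: [0.1, 1.1, -1.5]
grip_width: 65.5
finger_force: 40.1
```

Emit:
{"fn": "play_rows", "kwargs": {
  "steps": [
    [0,0,0.5,0,-0.4],
    [0,0,0,0,-0.4],
    [0,0,0,0,-0.4]
  ]
}}

```text
clock: 30.05
tool_pos: [541.4, 351.9, 34.8]
eef_rot: [0.0, 1.0, -0.0, -0.0]
contact_force: [-1.7, -1.2, 1.9]
grip_width: 65.5
finger_force: 40.4
```

Emit:
{"fn": "play_rows", "kwargs": {
  "steps": [
    [0,0,0.2,0,-0.6],
    [0,0,0,0,-0.7],
    [0,0,0,0,-0.85],
    [0,0,0,0,-1],
    [0,0,0,0,-1],
    [0,0,-5,0,-1],
    [0,0,-30,0,-1],
    [0,0,-45,0,-1],
    [0,0,-45,0,-1],
    [0,0,-40,0,-1],
    [0,0,-30,0,-1],
    [0,0,0,0,-1]
  ]
}}

```text
clock: 31.25
tool_pos: [544.0, 353.2, 236.4]
eef_rot: [-0.002, 1.0, -0.0, 0.005]
contact_force: [1.2, 0.4, 0.6]
grip_width: 85.3
finger_force: 0.0
```

```bash
python3 - <<'E'
from h import *
st(); c=cam('wrist','w8.png'); disc(c,(541.5,352),50,60); s=cam('side'); t=cam('top')
a=cv2.resize(s['pixels'][160:360,220:520],(600,400)); 
b=cv2.resize(c['pixels'],(320,200)); cv2.imwrite('pics/fin.png',np.vstack([a,np.hstack([b[:190],b[:190,:280]*0])]) ); a2=cv2.imread('pics/fin.png'); a2[400:590,320:600]=cv2.resize(t['pixels'][120:260,160:440],(280,190)); cv2.imwrite('pics/fin.png',a2)
E
```

```text
t 31.25 tcp [544.  353.2 236.4] yaw -0.0 F [1.2 0.4 0.6] w 85.3 ff 0.0 q6 1.97
disc 50 60 2990 mid [540.6 352.1] mean [542.3 352.1  54.7] ext [65.2 64.4  7.5]
```

View pics/fin.png

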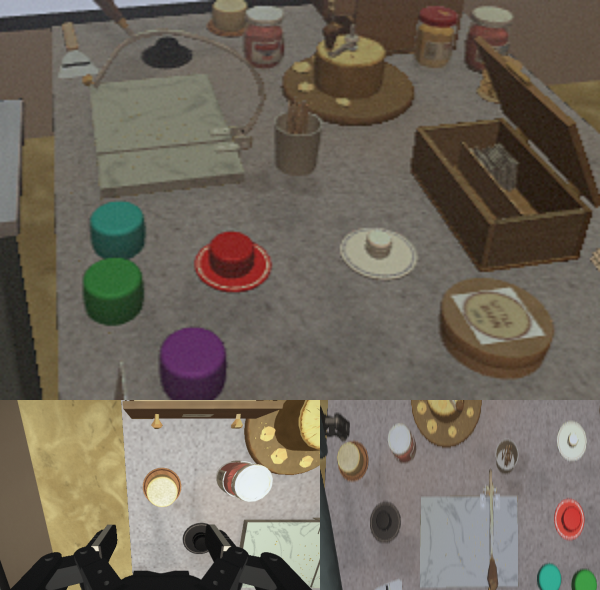

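The picture shows all four cheeses upright in the middle of their plates (side crop: red (233,255), white (379,243), black (168,50), drum (230,12)), with the jar and the cup undisturbed. Handing in.

```bash
python3 -c "
from h import *
print(job.finish_job())"
```

```text
the job is handed in; nothing more can be done
None
```

All four cheeses stand upright, each within about 3 mm of the middle of its own plate, with the jam jar and cup undisturbed; the job was handed in at about 31 s of the 120 s, and the hand-in returned no verdict.

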